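Tuck the tea box flap under its lip

TASK

Close the open wooden tea box using only the fingertips or the outside of the fingers: push its sprung, upstanding flap over from behind until it lies flat on the box, and, keeping it pressed down, push the raised bar on the flap towards the lip so that the flap's free edge slides well beneath the lip and stays tucked when you let go. Touch only the flap's outer side, do not pinch it, and do not lift, tip or shove the box; leave everything else standing where it is.

Things in the scene. Friction and masses are not known exactly. Their poses are not given: they have to be found in the camera images.
- tea_box: Open plywood tea box, 160 (x) x 104 (y) x 79 mm high, loose, about 0.9 kg. Origin: centre of its underside, z up. Flap hinge at its +x end (away from the robot, yaw within 0.6 rad), retaining lip at its -x end. Side walls 63 mm high. Lip: fixed strip 5 mm thick across the full width, x = -80 to -56 mm, underside at 73.5 mm, top at 78.5 mm.
- flap_hinge (a joint): Flap angle (rad): 0 = folded over flat on the box, 1.57 = upright, 2.1 = leaning back, away from the lip (stop). Starts about 1.4 to 1.8. A spring (0.07 N m/rad towards 1.65) pushes it back up whenever it is let go untucked; 1 to 2 N at the bar holds it flat.
- flap_slide (a joint): How far the flap is slid away from its hinge, in its own plane (m): 0 (start) to 0.018 (stop). Friction under 1 N, no spring. The flap passes down behind the lip only with slide under 0.005; once it is flat, sliding tucks it: at 0.006 the edge meets the lip, at 0.018 it is 12 mm beneath.
- hinge_line (a point): Middle of the hinge axis, in the tea box's frame at x = +78 mm, y = 0, height 67.5 mm; the axis runs along the box's y.
- flap_edge (a point): Middle of the flap's free edge. The flap is a wooden panel 84 mm wide, 5 mm thick, its mid-plane through the hinge axis, reaching 6 to 128 mm from it at slide 0. Frame: x from edge to hinge, z out of the outer face (up when flat, away from the robot when upright). Flat, the outer face is at height 70 mm.
- bar_step (a point): On the outer face, at the hinge-side foot of the raised thumb bar (push here to slide the flap); axes as flap_edge. The bar is 74 mm wide, 8 mm proud of the face (top at height 78 mm when flat), 64 to 108 mm from the hinge axis at slide 0. Behind it the face is clear but for two steel straps 30 mm either side of the middle, 34 mm long from the axis.
- lip_edge (a point): Middle of the lip's lower inner edge (facing the hinge), at x = -56 mm, height 73.5 mm in the tea box's frame.
- flap_lining: Thin wooden lining on the flap's inner face (towards the robot when the flap stands up, underneath when folded). Not to be touched. Origin on the hinge axis at slide 0.
- spice_a: Bystander: glass spice jar with a green cap, 46 mm wide, 106 mm high, beside the box. Origin: centre of its underside.
- garlic: Bystander: garlic bulb, 53 mm, close to the box on the right, or out on the left. Origin: underside centre.
- lime: Bystander: lime, 55 x 47 x 48 mm, close to the box on the right, or out on the left. Origin: underside centre.
- tumbler: Bystander: clear glass tumbler, 71 mm wide, 88 mm high, to the right of the box. Origin: underside centre.
- teaspoon: Bystander: steel teaspoon, 138 x 28 x 12 mm, lying along the left side of the box. Origin: underside centre.
- glass_jar: Bystander: swing-top glass jar, 108 x 100 mm, 144 mm high, at the far right. Origin: underside centre.
- mug: Bystander: dotted mug, 92 x 127 x 93 mm, at the far left. Origin: underside centre.

How it is judged:
On the way, in this order (a step that is already met when the one before it is completed fails the run):
1. the flap is folded over on to the box (value of joint flap_hinge below 0.3 rad), for 0.05 s.
2. the flap's free edge is beneath the lip (value of joint flap_hinge below 0.055 rad and value of joint flap_slide above 0.012 m), for 0.2 s.
At the end, for the whole second after the job is handed in: The flap lies folded over (hinge below 0.055 rad) with its free edge at least 6 mm beneath the lip (slide over 12 mm), held there by the lip alone; the box stands level, at rest, within 50 mm of where it was (all of step 2 and linear speed of tea_box below 0.01 m/s and angle between tea_box's own z axis and vertical below 0.05 rad and distance of tea_box from where it was at the start of the episode below 0.05 m); the robot touches nothing.
It fails at once if the box is lifted off the worktop by over 10 mm, tipped by over 0.15 rad or shoved over 50 mm (height (world z) of tea_box above 0.01 m or angle between tea_box's own z axis and vertical above 0.15 rad or distance of tea_box from where it was at the start of the episode above 0.05 m).
It fails at once if the flap is pinched or touched on its inner face (fingers press its lining with over 2 N) (contact force between the fingers and flap_lining above 2 N).
It fails at once if a bystander is shifted by over 30 mm (distance of any of spice_a, garlic, lime, tumbler, teaspoon, glass_jar, mug from where it was at the start of the episode above 0.03 m).
It also fails if it takes over 38 s, if anything falls off the work surface, if the arm or the gripper's body presses on something with over 40 N, if the wrist force passes 120 N, or if a joint passes its speed limit or range.

ROBOT

A 7-joint arm with a two-finger parallel gripper is mounted at the origin on the work surface; the furniture and walls round the work are solid. World frame = base frame: x ahead of the robot, y to its left, z up, the work surface at z = 0. Lengths are in m, angles in rad, forces in N, time in s.
With the tool pointing down it reaches from about 0.425 to 0.95 m from the base axis. Payload 4.7 kg.
Tool frame: the origin (TCP) lies between the finger pads; the fingertips stand 25 mm ahead of it and the grasp point (between the pads) lies 6 mm ahead of it; x points along the fingers, z is the direction in which the jaws open and shut, and the axes are right-handed (so a half turn about x gives the same grasp; the last joint's range is limited). The gripper opens to 85 mm and grips with 20 to 120 N. Pads are 22 mm wide; open, the fingers measure 114 mm over their backs; the gripper's body (76 mm by 85 mm) begins 54 mm behind the grasp point. The pads swing forward as they close: fully open they stand 13 mm farther back than shut.
Start: joints at [-1.355, 0.469, -0.049, 1.532, 0.024, 1.141, -0.082], TCP at [0.164, 0.655, 0.256] pointing down, gripper open.
Joint ranges: [-2.59, 2.59], [-0.33, 1.99], [-1.39, 1.29], [0.1, 2.45], [-1.04, 4.18], [0.21, 1.99], [-2.66, 2.66]. Speed limits (rad/s): [2.57, 2.57, 3.14, 3.14, 3.14, 3.14, 3.14].

INTERFACE

Orientations are given as a 3x3 rotation matrix whose columns are the frame's x, y, z axes.
In Python, from rig import * gives the robot as it stands. Calls block until the motion is done:
- movep(position, orientation): joint-space move of the TCP to a pose.
- move_l(position, attitude=None, feed=0.15, until_force=None): straight line of the TCP; attitude=None keeps the orientation; feed is the mean speed in m/s. With until_force (N) it stops when the force on the tool has changed by that much, and returns True; else False.
- move_joints(angles): joint-space move.
- command_gripper(opening, newtons=None): finger opening in m; newtons is the grip in N (None keeps the last); returns when the fingers have stopped.
- sleep(seconds).
- inverse_kinematics(position, orientation): joint angles nearest the present ones, or None.
- sense(): the state.
- camera(name): name is "scene" or "top" or "wrist"; returns (picture, depth): 400x640x3 uint8, red, green, blue; 400x640 float32, m along the optical axis (not along the pixel's ray), 0 where there is no reading.
- camera_params(name): a dict with "K" (3x3 intrinsics, pixels), "position" and "rotation" of the camera in the world; the wrist camera has in their place "tool_from_camera" (4x4, takes a point from camera to tool coordinates, whose origin is the TCP and whose axes are the tool frame's). Camera axes: x right, y down, z forward; pixel columns grow to the right and rows downward; lengths in m; the calibration is good to about 2 mm. The wrist camera is an equidistant fisheye: a pixel r from the principal point sees the ray r / f radians off the axis. A picture is of the moment at which its call begins: read the wrist's pose just before it. camera_params takes no time and is no camera call.
A pose or a line that the arm cannot do raises Unreachable and nothing moves.
- finish_job(): hands the job in, once; it reports no verdict.
The state is a dict: "time_s": time; "joint_pos": joint angles; "qd": joint speeds; "joint_efforts": joint torques, N m; "position": TCP position; "tcp_rot": TCP orientation; "wrist_force": force on the tool from outside, world axes, zero at the start; "ft_torque": the same for the moment, N m; "finger_gap": finger opening in m.
Only numpy, scipy, OpenCV 4.12 (cv2) and the standard library are available. Lean on these libraries where they do the work, as an engineer would, in place of code of your own. Each camera call takes 0.05 s, during which the arm holds its last target.

## Working session

There is one attempt and no reset: what is moved stays moved. The work goes in short steps, each a Python script; the robot and the scene stay as the last script left them, time stands still between calls to the robot, and variables do not carry over. Pictures are saved under pics/ and viewed, and the job is handed in when it is done.

```bash
ls; mkdir -p pics; python3 - <<'E'
from rig import *
import cv2,numpy as np
for n in("scene","top"):
    p,d=camera(n); cv2.imwrite(f"pics/{n}0.png",p[:,:,::-1]); np.save(f"{n}0.npy",d); c=camera_params(n); print(n,c)
s=sense();print(s["time_s"],s["finger_gap"],s["position"])
E
```

```text
pics
scene {'K': array([[415.4042902 ,   0.        , 320.41812943],
       [  0.        , 415.4042902 , 200.41882936],
       [  0.        ,   0.        ,   1.        ]]), 'position': array([-0.31993868,  0.39825356,  1.09086708]), 'rotation': array([[-0.45023161, -0.65377453,  0.60816968],
       [-0.89289156,  0.32505722, -0.31158061],
       [ 0.00601352, -0.68331301, -0.7301008 ]])}
top {'K': array([[453.00723497,   0.        , 318.37329635],
       [  0.        , 453.00723497, 195.59382114],
       [  0.        ,   0.        ,   1.        ]]), 'position': array([0.38283448, 0.00467056, 1.56461447]), 'rotation': array([[-0.0082852 , -0.99477569,  0.10174816],
       [-0.99965041,  0.00568473, -0.02582137],
       [ 0.02510806, -0.10192653, -0.99447502]])}
0.1 0.08547119529401494 [0.16345095 0.65441962 0.25535712]
```

View pics/scene0.png

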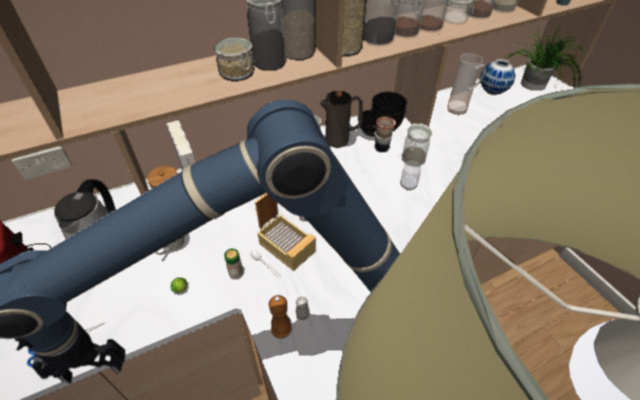

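View pics/top0.png

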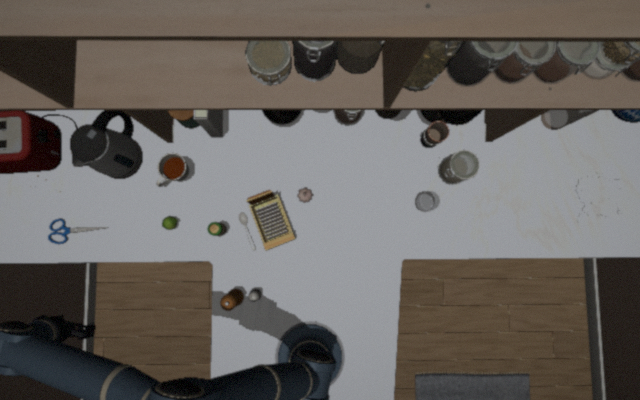

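```bash
cat > h.py <<'E'
import numpy as np,cv2
from rig import *
def pt(n,u,v,d):
    c=camera_params(n);K=c["K"];r=np.array([(u-K[0,2])/K[0,0],(v-K[1,2])/K[1,1],1]);return c["position"]+c["rotation"]@(r*d)
def atz(n,u,v,z):
    c=camera_params(n);K=c["K"];r=c["rotation"]@np.array([(u-K[0,2])/K[0,0],(v-K[1,2])/K[1,1],1]);return c["position"]+r*(z-c["position"][2])/r[2]
def proj(n,P):
    c=camera_params(n);q=c["rotation"].T@(np.array(P)-c["position"]);q=c["K"]@q;return q[:2]/q[2]
E
python3 - <<'E'
from h import *
p=cv2.imread("pics/top0.png");cv2.imwrite("pics/topc.png",cv2.resize(p[175:265,140:320],None,fx=4.4,fy=4.4,interpolation=cv2.INTER_CUBIC))
p=cv2.imread("pics/scene0.png");cv2.imwrite("pics/scenec.png",cv2.resize(p[185:280,220:340],None,fx=6,fy=6,interpolation=cv2.INTER_CUBIC))
d=np.load("top0.npy")
for u,v in[(265,110),(265,60),(265,20),(160,175),(453,165),(305,195),(262,196),(216,229),(170,222),(244,218),(427,201),(433,130)]: print(u,v,d[v,u],pt("top",u,v,d[v,u]).round(3))
E
```

```text
265 110 1.5596962 [0.836 0.146 0.039]
265 60 1.0876672 [0.818 0.103 0.513]
265 20 0.76441616 [0.756 0.073 0.832]
160 175 1.4735274 [0.604 0.481 0.093]
453 165 1.4505413 [ 0.624 -0.464  0.143]
305 195 1.5301914 [0.541 0.01  0.042]
262 196 1.3903977 [0.524 0.142 0.177]
216 229 1.4451499 [0.427 0.294 0.108]
170 222 1.506864 [0.453 0.46  0.045]
244 218 1.5570427 [0.467 0.22  0.002]
427 201 1.5719919 [ 0.521 -0.413  0.009]
433 130 1.5423292 [ 0.759 -0.427  0.063]
```

View pics/topc.png

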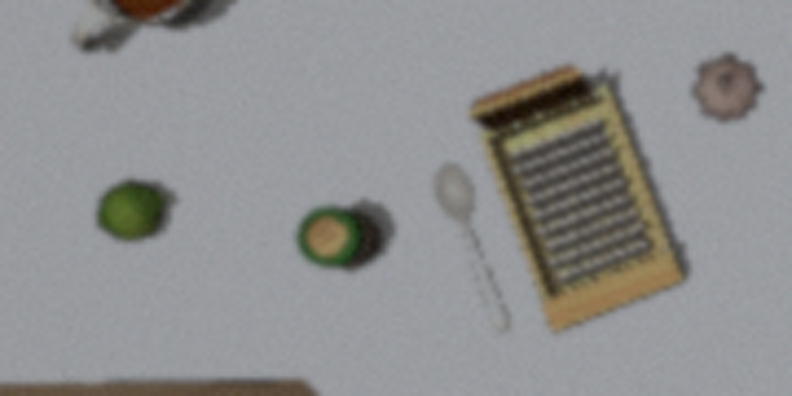

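View pics/scenec.png

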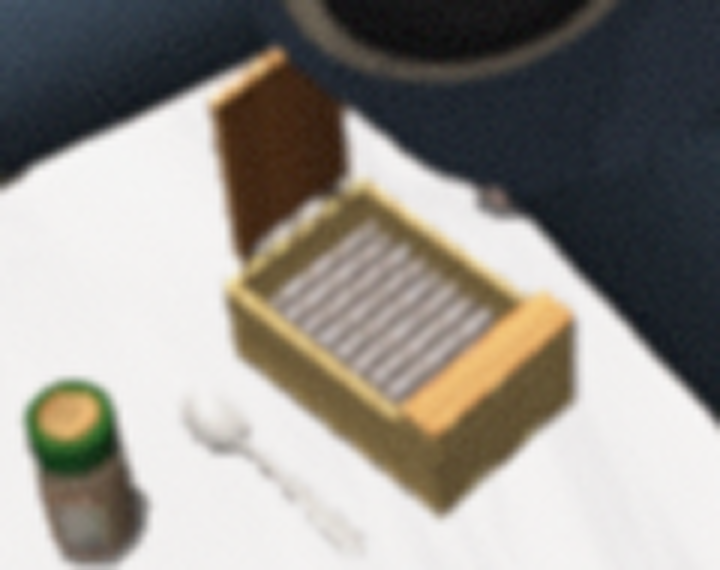

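```bash
python3 - <<'E'
from h import *
from scipy.optimize import least_squares
def t(x,y): return (x+.5)/4.4-.5+140,(y+.5)/4.4-.5+175
def s(x,y): return (x+.5)/6-.5+220,(y+.5)/6-.5+185
# box-frame pts -> obs
obs=[("top",(-.08,.052,.0785),t(553,331)),("top",(-.08,-.052,.0785),t(688,279)),
("top",(.08,-.052,.063),t(612,82)),("scene",(-.08,.052,.0785),s(438,434)),("scene",(-.08,-.052,.0785),s(575,318)),
("scene",(.08,.052,.063),s(230,292)),("scene",(.08,-.052,.063),s(367,184)),("scene",(-.08,.052,0),s(441,514))]
def W(p,q):
    c,sn=np.cos(p[2]),np.sin(p[2]); return np.array([p[0]+c*q[0]-sn*q[1],p[1]+sn*q[0]+c*q[1],q[2]])
f=lambda p:np.concatenate([proj(n,W(p,q))-o for n,q,o in obs])
r=least_squares(f,[.47,.15,.3]);print(r.x,r.fun.reshape(-1,2).round(1).tolist())
# flap angle
fo=[("top",.042,t(472,105)),("top",-.042,t(575,67)),("scene",.042,s(213,105)),("scene",-.042,s(283,48))]
def fl(th,y,rr,z=0): # th=0 toward -x
    return (.078-rr*np.cos(th)+z*np.sin(th),y,.0675+rr*np.sin(th)+z*np.cos(th))
g=lambda a:np.concatenate([proj(n,W(r.x,fl(a[0],y,.128)))-o for n,y,o in fo])
q=least_squares(g,[1.6]);print(q.x,q.fun.reshape(-1,2).round(1).tolist())
E
```

```text
[0.44952154 0.12198141 0.36697003] [[-0.5, 0.8], [-1.3, 0.8], [-1.4, 0.7], [0.3, -0.3], [1.2, -1.4], [-0.7, -1.9], [0.1, -2.1], [0.9, 1.2]]
[1.62416125] [[-2.0, 0.6], [0.6, -0.8], [-1.2, -1.7], [7.9, -7.0]]
```

```bash
cat >> h.py <<'E'
B=np.array([.4495,.122]);YAW=.367
def RT(tilt=0,sg=1,yaw=None):
    yaw=YAW if yaw is None else yaw
    ex=np.array([np.cos(yaw),np.sin(yaw),0]);ey=np.array([-np.sin(yaw),np.cos(yaw),0])
    x=np.array([0,0,-1])*np.cos(tilt)-ex*np.sin(tilt); z=sg*ey
    return np.c_[x,np.cross(z,x),z]
def TCP(X,Z,tilt=0,Y=0,tip=.025): # tip pos in box frame -> tcp
    c,s=np.cos(YAW),np.sin(YAW);R=RT(tilt)
    return np.array([B[0]+c*X-s*Y,B[1]+s*X+c*Y,Z])-tip*R[:,0]
E
python3 - <<'E'
from h import *
for sg in(1,-1):
  for tilt in(0,.3,.6,.9):
    for X,Z in((.16,.3),(.13,.17),(.03,.07),(0.0,.07)):
      q=inverse_kinematics(TCP(X,Z,tilt),RT(tilt,sg));print(sg,tilt,X,Z,None if q is None else np.round(q,2))
d=np.load("top0.npy")
for v in range(60,125,5): print(v,pt("top",250,v,d[v,250]).round(3))
E
```

```text
1 0 0.16 0.3 [-0.49  0.34  0.17  1.58 -0.06  1.23  1.63]
1 0 0.13 0.17 [-0.45  0.4   0.12  1.8  -0.06  0.95  1.63]
1 0 0.03 0.07 [-0.44  0.4   0.1   2.11 -0.07  0.64  1.65]
1 0 0.0 0.07 [-0.46  0.36  0.12  2.17 -0.07  0.61  1.66]
1 0.3 0.16 0.3 [-0.42  0.5   0.1   1.36 -0.04  1.58  1.61]
1 0.3 0.13 0.17 [-0.4   0.55  0.07  1.59 -0.03  1.31  1.61]
1 0.3 0.03 0.07 [-0.41  0.53  0.07  1.91 -0.03  1.01  1.61]
1 0.3 0.0 0.07 [-0.42  0.49  0.08  1.98 -0.04  0.97  1.62]
1 0.6 0.16 0.3 [-0.38  0.67  0.04  1.16 -0.01  1.91  1.6 ]
1 0.6 0.13 0.17 [-0.37  0.71  0.02  1.38 -0.01  1.64  1.59]
1 0.6 0.03 0.07 [-0.37  0.69  0.02  1.71 -0.01  1.34  1.59]
1 0.6 0.0 0.07 [-0.38  0.65  0.03  1.79 -0.01  1.3   1.59]
1 0.9 0.16 0.3 None
1 0.9 0.13 0.17 [-0.35  0.88 -0.03  1.21  0.02  1.96  1.56]
1 0.9 0.03 0.07 [-0.34  0.85 -0.03  1.54  0.02  1.65  1.56]
1 0.9 0.0 0.07 [-0.34  0.82 -0.02  1.63  0.02  1.6   1.56]
-1 0 0.16 0.3 [-0.83  0.38  0.65  1.6  -0.24  1.24 -1.34]
-1 0 0.13 0.17 [-0.82  0.45  0.62  1.82 -0.31  0.97 -1.27]
-1 0 0.03 0.07 [-0.81  0.44  0.57  2.13 -0.39  0.67 -1.18]
-1 0 0.0 0.07 [-0.8
[... 335 characters left out ...]
1.25]
-1 0.6 0.13 0.17 [-0.74  0.8   0.67  1.41 -0.31  1.67 -1.23]
-1 0.6 0.03 0.07 [-0.77  0.77  0.62  1.74 -0.31  1.37 -1.21]
-1 0.6 0.0 0.07 [-0.78  0.73  0.61  1.82 -0.3   1.33 -1.21]
-1 0.9 0.16 0.3 None
-1 0.9 0.13 0.17 [-0.69  0.97  0.66  1.24 -0.28  1.98 -1.21]
-1 0.9 0.03 0.07 [-0.75  0.95  0.63  1.57 -0.29  1.67 -1.18]
-1 0.9 0.0 0.07 [-0.76  0.92  0.63  1.66 -0.28  1.62 -1.18]
60 [0.819 0.139 0.511]
65 [0.809 0.14  0.505]
70 [0.812 0.145 0.465]
75 [0.817 0.15  0.419]
80 [0.803 0.15  0.42 ]
85 [0.791 0.15  0.417]
90 [0.777 0.15  0.417]
95 [0.764 0.15  0.416]
100 [0.751 0.15  0.417]
105 [0.737 0.15  0.417]
110 [0.846 0.202 0.007]
115 [ 0.83   0.203 -0.001]
120 [ 0.812  0.203 -0.001]
```

```bash
python3 - <<'E'
from h import *
command_gripper(0.0,20)
movep(TCP(.13,.27),RT())
s=sense();np.savez("w1.npz",p=s["position"],R=s["tcp_rot"])
p,d=camera("wrist");cv2.imwrite("pics/w1.png",p[:,:,::-1]);np.save("w1d.npy",d)
p,d=camera("top");cv2.imwrite("pics/top1.png",p[:,:,::-1]);np.save("top1.npy",d)
p,d=camera("scene");cv2.imwrite("pics/scene1.png",p[:,:,::-1]);np.save("scene1.npy",d)
print(camera_params("wrist"),s["time_s"],s["position"],TCP(.13,.27),s["wrist_force"],s["finger_gap"])
E
```

```text
{'K': array([[309.70691629,   0.        , 319.32700542],
       [  0.        , 309.70691629, 193.75335054],
       [  0.        ,   0.        ,   1.        ]]), 'tool_from_camera': array([[-4.70369035e-04, -2.77936852e-01,  9.60599232e-01,
        -1.17856413e-01],
       [-1.40391489e-04, -9.60599311e-01, -2.77936943e-01,
         7.09955772e-02],
       [ 9.99999880e-01, -2.65592888e-04,  4.12816203e-04,
         9.14007442e-04],
       [ 0.00000000e+00,  0.00000000e+00,  0.00000000e+00,
         1.00000000e+00]])} 3.1333 [0.57055181 0.16986458 0.29489347] [0.57084304 0.16864619 0.295     ] [-0.62218009  0.08148888 -0.67017926] -4.126568110974476e-05
```

View pics/w1.png

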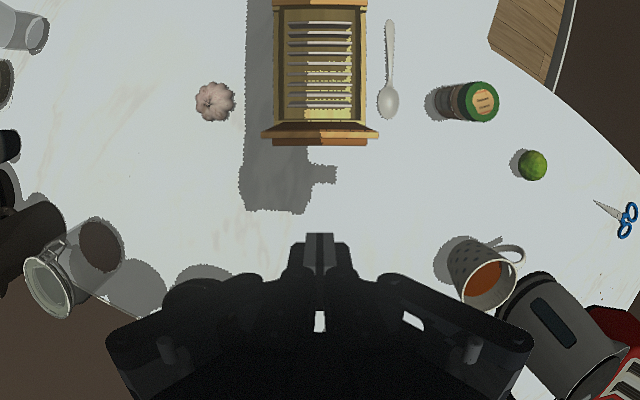

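View pics/scene1.png

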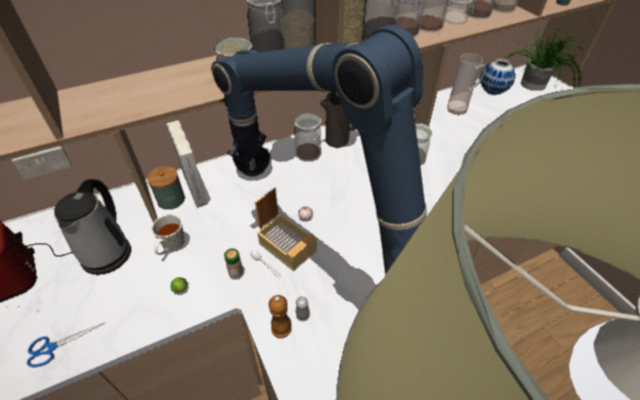

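```bash
cat >> h.py <<'E'
def wproj(P,p,R):
    c=camera_params("wrist");T=c["tool_from_camera"];K=c["K"]
    q=R.T@(np.array(P)-p);q=T[:3,:3].T@(q-T[:3,3]);th=np.arctan2(np.hypot(q[0],q[1]),q[2]);h=np.hypot(q[0],q[1])
    return np.array([K[0,2]+K[0,0]*th*q[0]/h,K[1,2]+K[1,1]*th*q[1]/h])
def W(X,Y,Z):
    c,s=np.cos(YAW),np.sin(YAW);return np.array([B[0]+c*X-s*Y,B[1]+s*X+c*Y,Z])
def fl(th,y,rr,z=0): return W(.078-rr*np.cos(th)+z*np.sin(th),y,.0675+rr*np.sin(th)+z*np.cos(th))
E
python3 - <<'E'
from h import *
w=np.load("w1.npz");p,R=w["p"],w["R"]
for n,P in dict(lipin=W(-.056,.052,.0785),lipinR=W(-.056,-.052,.0785),railL=W(.03,.052,.063),railR=W(.03,-.052,.063),flapL=fl(1.62,.042,.128,.0025),flapR=fl(1.62,-.042,.128,.0025),flapin=fl(1.62,.042,.128,-.0025),tip=p+R@[.025,-.011,0],tipb=p+R@[.025,.011,0],tip38=p+R@[.038,-.011,0],tipL=p+R@[.025,-.011,.0145]).items(): print(n,wproj(P,p,R).round(1))
im=cv2.imread("pics/w1.png");cv2.imwrite("pics/w1c.png",cv2.resize(im[0:260,220:420],None,fx=3,fy=2.3*1,interpolation=cv2.INTER_CUBIC))
d=np.load("w1d.npy");print(d[236:262:4,320],d[240,305:340:3])
E
```

```text
lipin [365.6   5.2]
lipinR [269.2   5.2]
railL [363.9  81.6]
railR [270.8  81.6]
flapL [375.1 146.3]
flapR [257.4 146.2]
flapin [375.4 139.4]
tip [317.5 267.9]
tipb [317.4 229.7]
tip38 [317.6 256.5]
tipL [345.  267.7]
[0.145854   0.13995841 0.13669413 0.1327126  0.12902623 0.12570177
 0.12192047] [0.14074744 0.14007144 0.14001958 0.14175572 0.14051266 0.13995841
 0.14055029 0.14141446 0.14083663 0.141598   0.44793326 0.44987997]
```

View pics/w1c.png

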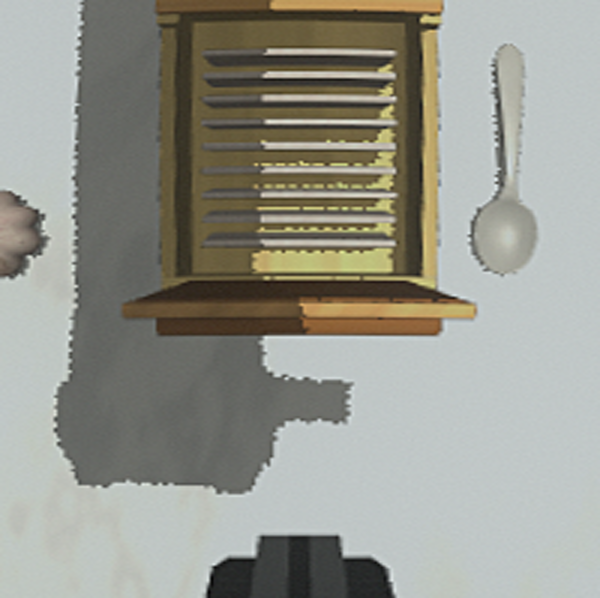

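```bash
cat >> h.py <<'E'
def go(Xf,Z,feed=.1,uf=None):
    r=move_l(TCP(Xf+.011,Z),None,feed,uf); s=sense()
    t=s["position"]+s["tcp_rot"][:,0]*.025; c,n=np.cos(YAW),np.sin(YAW);e=t[:2]-B
    print(f"t={s['time_s']:.2f} tgt {Xf:.4f},{Z:.4f} tip front X={c*e[0]+n*e[1]-.011:.4f} Y={-n*e[0]+c*e[1]:.4f} Z={t[2]:.4f} F={s['wrist_force'].round(2)} {r}");return r
def pos(th,r,o):
    th=np.radians(th);return .078-r*np.cos(th)+o*np.sin(th),.0675+r*np.sin(th)+o*np.cos(th)
E
python3 - <<'E'
from h import *
go(.119,.152)
for th in(92,80,70,60,50,45): go(*pos(th,.085,.0105),.08)
p,d=camera("scene");cv2.imwrite("pics/scene2.png",cv2.resize(p[170:290,200:360,::-1],None,fx=5,fy=5))
p,d=camera("wrist");cv2.imwrite("pics/w2.png",p[:,:,::-1])
E
```

```text
t=4.62 tgt 0.1190,0.1520 tip front X=0.1195 Y=-0.0000 Z=0.1527 F=[ 0.18  0.34 -0.24] False
t=5.11 tgt 0.0915,0.1521 tip front X=0.0917 Y=-0.0000 Z=0.1526 F=[-0.35  0.5  -0.19] False
t=5.48 tgt 0.0736,0.1530 tip front X=0.0736 Y=-0.0000 Z=0.1532 F=[-0.47 -0.55 -0.08] False
t=5.82 tgt 0.0588,0.1510 tip front X=0.0587 Y=-0.0000 Z=0.1509 F=[ 0.54 -0.02  0.08] False
t=6.15 tgt 0.0446,0.1464 tip front X=0.0445 Y=0.0000 Z=0.1463 F=[0.01 0.08 1.39] False
t=6.48 tgt 0.0314,0.1394 tip front X=0.0313 Y=0.0000 Z=0.1393 F=[0.43 0.08 0.33] False
t=6.73 tgt 0.0253,0.1350 tip front X=0.0251 Y=0.0000 Z=0.1349 F=[0.42 0.87 1.26] False
```

View pics/scene2.png

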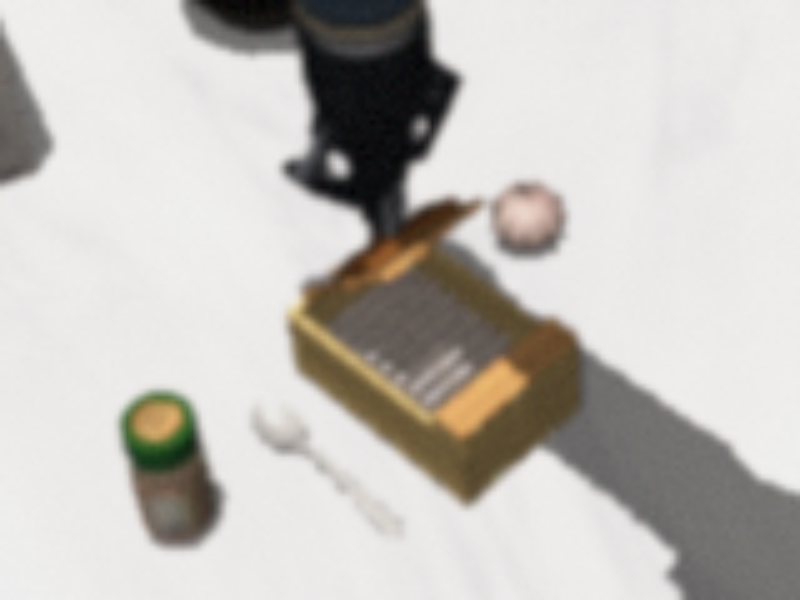

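View pics/w2.png

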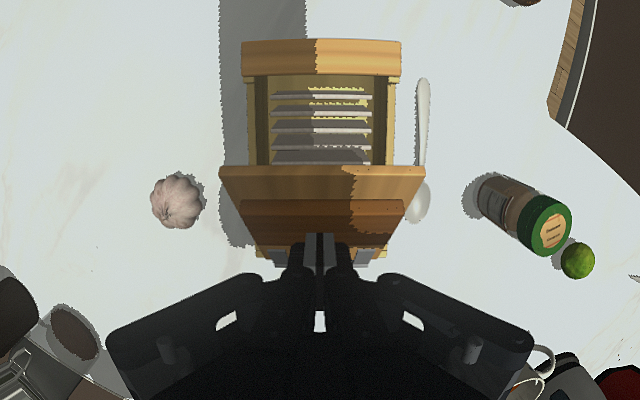

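The wrist view shows the flap folded to about 45° (edge at row 165, bar rows 200–245), with the fingertip on the bar at (319, 233). Now I'll slip the tip down behind the bar and fold further.

```bash
python3 - <<'E'
from h import *
go(*pos(45,.066,.011),.06)
go(*pos(45,.048,.004),.06)
for th in(38,30,22,16): go(*pos(th,.049,.0025),.06)
p,d=camera("wrist");cv2.imwrite("pics/w3.png",p[:,:,::-1])
p,d=camera("scene");cv2.imwrite("pics/scene3.png",cv2.resize(p[170:290,200:360,::-1],None,fx=5,fy=5))
E
```

```text
t=7.30 tgt 0.0391,0.1219 tip front X=0.0394 Y=0.0000 Z=0.1215 F=[ 1.42 -0.76 -0.25] False
t=7.78 tgt 0.0469,0.1043 tip front X=0.0466 Y=-0.0000 Z=0.1038 F=[ 0.44  0.28 -0.16] False
t=8.05 tgt 0.0409,0.0996 tip front X=0.0401 Y=-0.0000 Z=0.0995 F=[-0.54 -0.29  0.88] False
t=8.32 tgt 0.0368,0.0942 tip front X=0.0362 Y=-0.0000 Z=0.0938 F=[-0.63  0.48  0.95] False
t=8.58 tgt 0.0335,0.0882 tip front X=0.0330 Y=0.0000 Z=0.0877 F=[0.94 0.01 0.58] False
t=8.83 tgt 0.0316,0.0834 tip front X=0.0313 Y=-0.0000 Z=0.0831 F=[-0.08  0.33  1.31] False
```

View pics/w3.png

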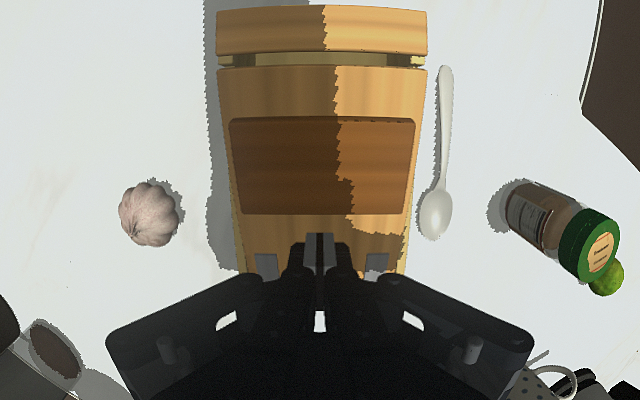

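View pics/scene3.png

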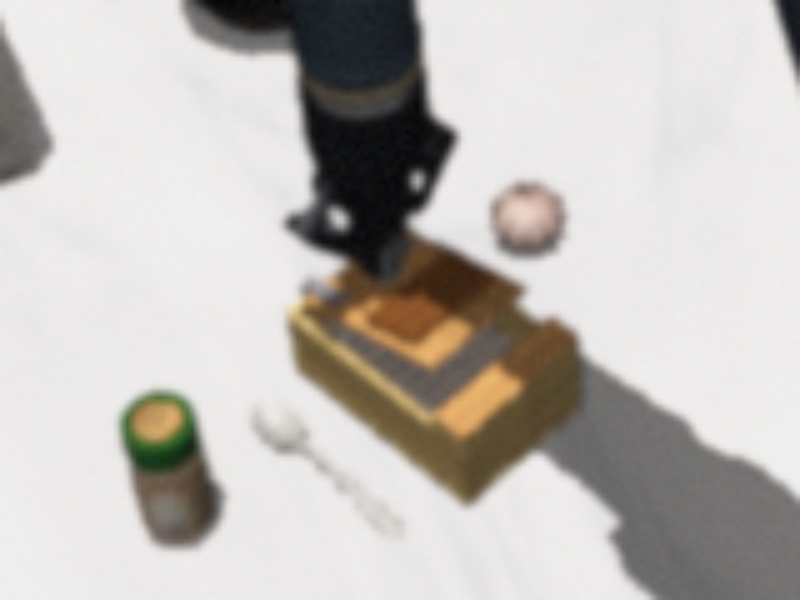

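The tip (row 233) is on the bare face behind the bar (foot at row 214). The flap edge at row 68 is still clear of the lip at row 52, so I'll press it flat.

```bash
python3 - <<'E'
from h import *
for th in(10,5): go(*pos(th,.049,.0025),.05)
go(.029,.064,.02,5.0)
sleep(.1);print(sense()["wrist_force"])
p,d=camera("wrist");cv2.imwrite("pics/w4.png",p[:,:,::-1])
E
```

```text
t=9.18 tgt 0.0302,0.0785 tip front X=0.0299 Y=-0.0000 Z=0.0782 F=[-0.07  0.42  0.8 ] False
t=9.43 tgt 0.0294,0.0743 tip front X=0.0292 Y=-0.0000 Z=0.0740 F=[0.71 0.45 1.15] False
t=9.80 tgt 0.0290,0.0640 tip front X=0.0297 Y=-0.0001 Z=0.0696 F=[-1.17 -0.32  7.57] True
[-1.38402602 -0.66880874  7.07015124]
```

View pics/w4.png

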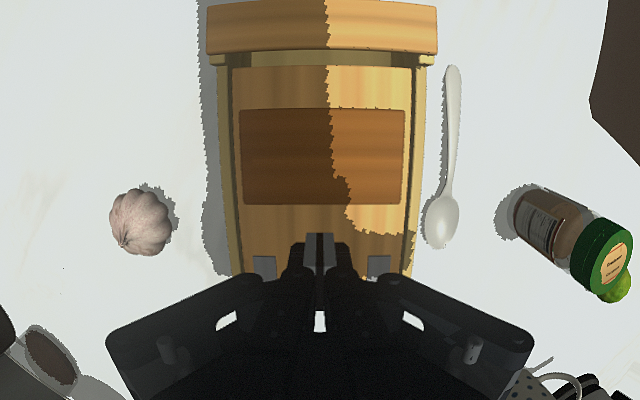

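```bash
python3 - <<'E'
from h import *
r=False
for X in(.024,.019,.014,.009,.004,.000,-.0035):
    if go(X,.0692,.03,8): break
p,d=camera("wrist");cv2.imwrite("pics/w5.png",p[:,:,::-1])
E
```

```text
t=10.27 tgt 0.0240,0.0692 tip front X=0.0242 Y=-0.0001 Z=0.0696 F=[-0.9  -0.45  7.14] False
t=10.58 tgt 0.0190,0.0692 tip front X=0.0190 Y=-0.0000 Z=0.0696 F=[-0.87 -0.25  6.86] False
t=10.90 tgt 0.0140,0.0692 tip front X=0.0139 Y=-0.0001 Z=0.0695 F=[-1.09 -0.57  7.07] False
t=11.22 tgt 0.0090,0.0692 tip front X=0.0097 Y=-0.0000 Z=0.0696 F=[1.35 0.03 6.28] False
t=11.53 tgt 0.0040,0.0692 tip front X=0.0044 Y=0.0001 Z=0.0695 F=[2.64 0.17 5.45] False
t=11.82 tgt 0.0000,0.0692 tip front X=-0.0000 Y=0.0000 Z=0.0694 F=[1.43 0.32 5.62] False
t=12.08 tgt -0.0035,0.0692 tip front X=-0.0035 Y=0.0000 Z=0.0693 F=[1.58 1.22 5.55] False
```

View pics/w5.png

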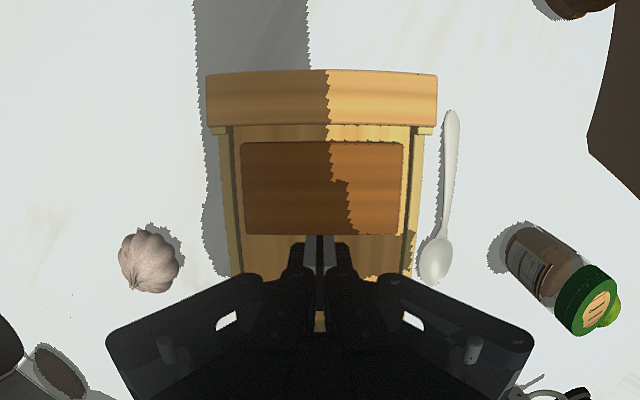

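```bash
python3 - <<'E'
from h import *
go(-.0065,.0692,.02,5)
sleep(.3)
go(-.002,.0695,.03)
go(.0,.16,.08)
p,d=camera("wrist");cv2.imwrite("pics/w6.png",p[:,:,::-1])
s=sense();np.savez("w6.npz",p=s["position"],R=s["tcp_rot"])
p,d=camera("top");cv2.imwrite("pics/top6.png",cv2.resize(p[150:290,120:340,::-1],None,fx=3.6,fy=3.6,interpolation=cv2.INTER_CUBIC))
E
```

```text
t=12.43 tgt -0.0065,0.0692 tip front X=-0.0053 Y=0.0000 Z=0.0695 F=[5.08 2.23 3.07] False
t=13.03 tgt -0.0020,0.0695 tip front X=-0.0033 Y=0.0000 Z=0.0692 F=[0.14 0.45 6.38] False
t=14.32 tgt 0.0000,0.1600 tip front X=-0.0005 Y=0.0000 Z=0.1595 F=[-0.85 -0.11 -0.48] False
```

View pics/w6.png

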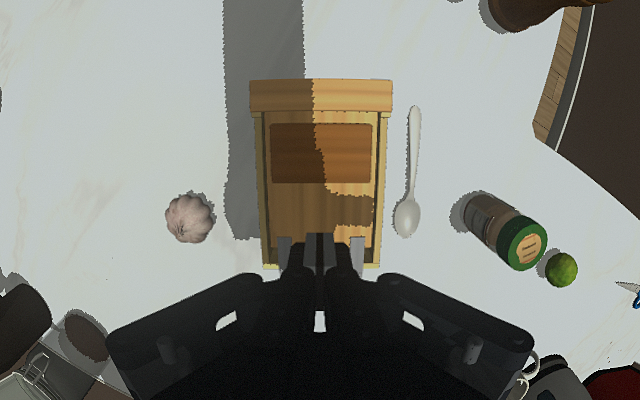

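View pics/top6.png

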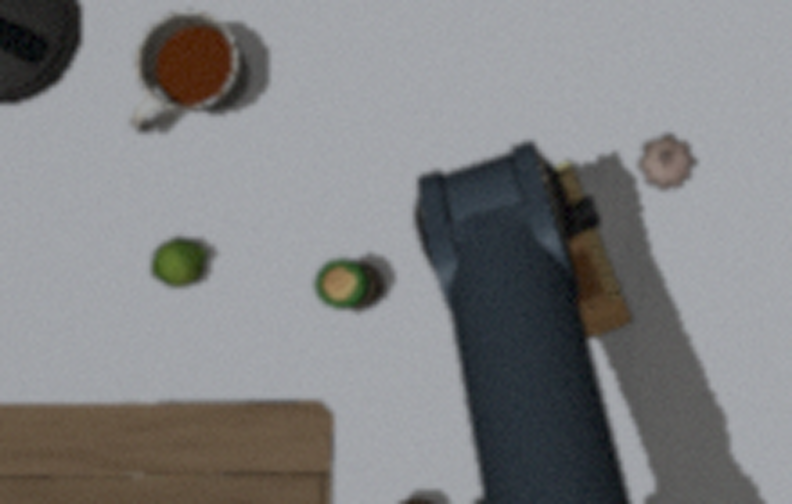

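The flap stays tucked after release: in the wrist view the lip's inner edge is at row ~112 and the bar's front at ~124, about 9 mm apart, so slide is about 17 mm. The bystanders are standing, and the robot is clear. I'm handing in.

```bash
python3 - <<'E'
from h import *
go(.0,.20,.08);sleep(.3);finish_job();print(sense()["time_s"])
E
```

```text
t=15.07 tgt 0.0000,0.2000 tip front X=-0.0002 Y=0.0000 Z=0.1998 F=[-0.23  0.05  0.22] False
the job is handed in; nothing more can be done
the job is handed in; nothing more can be done
```

The tea box is closed and the job was handed in at about 15 s; no verdict is reported.

**What I did:** With the gripper shut and pointing down, I pushed the flap over from behind. I then slipped the fingertips behind the thumb bar and pressed the flap flat with about 7 N. Next I slid the bar towards the lip until the sideways force rose to about 5 N at the slide stop, backed off slightly and lifted clear.

**Last checks:**
- **Flap:** in the wrist picture taken after letting go, it lay flat and tucked under the lip. I estimate about 17 mm of slide from the gap between bar and lip.
- **Surroundings:** the box was level and in place by eye, and the bystanders in view had not visibly moved. I did not measure their shifts numerically, and the arm hid much of the box in the last top view.
- **Contact:** the wrist force was close to zero, with the fingertips about 12 cm above the bar.

No check failed or disagreed. The initial camera fit was off by 1 to 2 pixels, but touching the flap's face and the bar confirmed the box position to within about a millimetre.

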